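# Seat a bearing bracket under the retaining block of its inspection fixture

## Robot

A 6-joint arm with a two-finger parallel gripper is mounted at the origin on the work surface. World frame = base frame: x ahead of the robot, y to its left, z up, the work surface at z = 0. Lengths are in m, angles in rad, forces in N, time in s.
With the tool pointing down it reaches from about 0.25 to 0.725 m from the base axis. Payload 4 kg.
Tool frame: the origin (TCP) lies on the centre line of the jaws, within the pads' length; the fingertips stand 22 mm ahead of it and the grasp point (between the pads) lies 3 mm ahead of it; z points along the fingers, y is the line along which they close (so a half turn about z gives the same grasp; the last joint's range is limited). The gripper opens to 85 mm and grips with 20 to 120 N. Pads are 22 mm wide; open, the fingers measure 114 mm over their backs; the gripper's body (76 mm by 85 mm) begins 54 mm behind the grasp point. The pads swing forward as they close: fully open they stand 13 mm farther back than shut.
Start: joints at [1.256, 0.241, 0.005, 1.335, 0, 1.571], TCP at [0.155, 0.475, 0.253] pointing down, gripper open.
Joint ranges: [-2.72, 2.72], [-1.05, 1.87], [-1.09, 1.28], [-1.99, 2.15], [-1.42, 1.44], [-3.14, 3.14]. Speed limits (rad/s): [2.79, 2.79, 3.14, 3.14, 3.14, 3.14].

## Interface

Orientations are given as a unit quaternion [x, y, z, w].
In Python, from workcell import bot gives the robot as it stands.
- The arm moves only by the shell command python3 -m inch 'ROWS'. ROWS is JSON, one flat list of numbers, 7 for each row, row after row: the shift along the world's x, y, z in mm, then the turn, a rotation vector about the world's x, y, z in rad, then the opening in per cent of the stroke, from 0 (shut) to 100 (fully open). A call has 1 to 8 rows; each row is the pose to reach, as a shift and turn from the pose commanded when the call began; what a row does not reach only later rows make up. A row lasts 1/12 s, in which the tool goes at most 41.7 mm and 7.16 degrees, less where a joint would pass 70% of its speed; a pose out of reach is approached as far as the arm can. A call with a gripper value outside its range is refused whole. The fingers move at their own pace and stop on an object; the grip force is fixed at half the most. Time passes only in rows, so rows that repeat a pose let the fingers close. It gives the time, the measured TCP pose, the force, the opening and the grip force at its end, in the units of the state.
- bot.get_obs(): the state, without advancing time (a new reading comes with each control period).
- bot.camera(name): name is "side" or "top"; returns the picture (384x512x3 uint8, blue, green, red); there is no depth.
- bot.camera_info(name): a dict with "intrinsics" (3x3 intrinsics, pixels), "camera_from_world" (4x4, takes a point from world to camera coordinates). Camera axes: x right, y down, z forward; pixel columns grow to the right and rows downward; lengths in m; the calibration is good to about 2 mm. A picture is of the moment at which its call begins. camera_info takes no time and is no camera call.
- bot.job_done(): hands the job in; it is judged then, once.
Trained networks look in the newest picture that a camera, given by its name, has taken for a name from the list of things; names that differ only in an ending like _2 or _b are one class to them, and where a whole thing is asked for, a point or a joint stands for the part that bears it (a point fixed in the world has none). Each returns a list of dicts, best first, with "confidence" (0 to 1); they miss things now and then, are a little off and sometimes report something else, mostly with a low value. They report only what shows in the picture. A call takes as long as a camera call. They do not tell look-alikes from the thing itself.
- bot.silhouettes(camera, target): "mask" (384x512 bool, what is visible of it) and "uv" ([column, row] in pixels, amid what is visible of it).
- bot.spot_point(camera, target): "uv" ([column, row] in pixels: a listed point, or the origin of a listed thing).
The state is a dict: "clock": time; "joint_pos": joint angles; "joint_vel": joint speeds; "tau": joint torques, N m; "eef_pos": TCP position; "tool_rot": TCP orientation; "ft_force": force on the tool from outside, world axes, zero at the start; "ft_torque": the same for the moment, N m; "grip_width": finger opening in m; "grasp_force": force on a finger pad.
Only numpy, scipy, OpenCV 4.12 (cv2) and the standard library are available. Lean on these libraries where they do the work, as an engineer would, in place of code of your own. Each camera call takes 0.05 s, during which the arm holds its last target. There are 200 camera calls.

## Task

Load the aluminium bearing bracket from the rubber mat into the inspection fixture for measuring: set it flat on the plate, slide its toe sideways under the overhanging lip of the retaining block, and feel it home against the hidden stop screw with light finger pressure, never over 20 N. Then slide the rear clamp up by its black tab until it touches the bracket's heel, let go, and leave the caliper, ring gauge and loupe alone.

Things in the scene. Friction and masses are not known exactly. Their poses are not given: they have to be found in the camera images.
- bracket: the part to measure: a loose bare aluminium bearing bracket, 120 to 260 g, lying foot down on a black rubber mat 3 mm thick. Its foot is a flat plate 76 mm long (x) x 46 mm wide (y) x 8 mm thick; an upright block stands on the foot's rear half. Origin: centre of the foot's underside; +x points to the toe, the bare front 42 mm of the foot; z up
- bracket_block (a point): centre of the bracket's upright block, 18 mm behind and 30 mm above the bracket's origin; axes as the bracket's. The block is 28 mm long (x) x 32 mm wide (y) and reaches from 8 to 52 mm above the underside, with a round bore showing front and back; grip it across its 32 mm width
- bracket_toe (a point): middle of the foot's front face: 38 mm ahead of the bracket's origin, 4 mm above its underside; axes as the bracket's
- bracket_heel (a point): middle of the foot's rear face: 38 mm behind the bracket's origin, 4 mm above its underside; axes as the bracket's
- fixture: inspection fixture bolted to the bench: dark steel plate 260 mm (x) x 150 mm (y) x 16 mm thick; at its +x end a bright steel retaining block (x 44 to 94 mm, 85 mm wide) with an overhanging lip, towards the other end a clamp slide. The bracket slides in toe first along +x. Origin: centre of the plate's underside; z up; plate top at z = 16 mm
- retaining_block: bright steel block on the plate, 50 mm (x) x 85 mm (y), top 22.5 mm over the plate, with an undercut pocket open to -x: 10.5 mm high under a 12 mm lip, 49 mm wide between cheeks, whose first 5 mm flare out at 45 degrees to 59 mm. Origin: centre of the pocket's mouth, flush with the lip's edge, at plate level (fixture x 44, z 16 mm); axes as the fixture's
- pocket_back (a point): centre of the pocket's back wall at plate level, 38 mm inside the mouth. Through it comes a rigid stop screw 8 mm thick, on the centre line, 5 mm above the plate. It is set anew for each batch: its nose stands 10 to 28 mm inside the mouth, hidden by the lip and not measured: find it by feel. Pushing the bracket on block or screw with over 20 N marks it
- clamp (a joint): travel (m) of the rear clamp slide along the fixture's +x, 0 to 0.085, 0 = fully back; it starts 0 to 15 mm forward. It runs in the plate's T-slot on the centre line, drags with about 4 N, stays where it is left and moves only along x. What it pushes on the bracket passes to the stop screw, knocks included, so bring it up slowly
- clamp_face (a point): middle of the lower edge of the clamp slide's front face, at plate level; this face bears on the bracket's heel. The slide behind it is bright steel, 40 mm long (x) x 40 mm wide (y) x 14 mm high. Axes as the fixture's
- clamp_tab (a point): centre of the black thumb tab on the clamp slide, 22 mm behind its front face and 32 mm over the plate; the tab is 16 mm thick (x) x 24 mm wide (y), from 14 to 50 mm over the plate. Axes as the fixture's
- caliper: bystander: a digital caliper 235 mm long lying flat; origin under its middle
- ring_gauge: bystander: a steel ring gauge 64 mm across, 22 mm high; origin under its centre
- loupe: bystander: a black eye loupe 44 mm across, 46 mm high, standing; origin under its centre
There are look-alikes about, which are no part of the job. There is more than one size of the bracket; the one meant has the size given above.

How it is judged:
By the outcome, as a careful person would: the job done as asked, in the order asked, and still so for the second after the job is handed in, with the robot touching nothing.
It also fails if it takes over 53 s, if anything falls off the work surface, if the arm or the gripper's body presses on something with over 40 N, if the wrist force passes 120 N, or if a joint passes its speed limit or range.

## Working session

There is one attempt and no reset: what is moved stays moved. The work goes in short steps, Python scripts to look and compute and a shell command to move; the robot and the scene stay as the last step left them, time stands still between calls to the robot, and variables do not carry over. Pictures are saved under pics/ and viewed, at most 10 in all, crops included, and the job is handed in when it is done.

```bash
ls; mkdir -p pics; python3 - <<'E'
from workcell import bot
import cv2,numpy as np
for c in ("top","side"):
    im=bot.camera(c); cv2.imwrite(f"pics/{c}0.png",im)
    i=bot.camera_info(c); print(c,np.round(i["intrinsics"],1).tolist(),np.round(i["camera_from_world"],3).tolist())
    for t in ("bracket","bracket_block","bracket_toe","bracket_heel","retaining_block","pocket_back","clamp_face","clamp_tab","fixture"):
        print(t,[(np.round(d["uv"],1).tolist(),round(d["confidence"],2)) for d in bot.spot_point(c,t)])
print(bot.get_obs())
E
```

```text
pics
top [[456.4, 0.0, 261.4], [0.0, 456.4, 198.0], [0.0, 0.0, 1.0]] [[-0.027, -1.0, -0.012, -0.082], [-0.99, 0.029, -0.135, 0.616], [0.136, 0.008, -0.991, 1.202], [0.0, 0.0, 0.0, 1.0]]
bracket [([328.1, 223.1], 0.98), ([381.6, 206.6], 0.87), ([263.9, 203.3], 0.63), ([187.5, 235.9], 0.33)]
bracket_block [([379.2, 207.4], 0.73), ([334.7, 224.7], 0.57), ([302.1, 166.3], 0.55), ([266.0, 202.2], 0.45)]
bracket_toe [([378.9, 186.2], 0.98), ([312.4, 228.5], 0.83), ([262.0, 216.0], 0.57)]
bracket_heel [([339.6, 220.9], 0.87), ([376.7, 219.0], 0.61), ([266.5, 199.9], 0.5), ([144.1, 245.5], 0.18)]
retaining_block [([143.8, 241.5], 0.82), ([332.1, 224.4], 0.15)]
pocket_back [([129.3, 246.2], 0.71), ([333.9, 226.7], 0.3)]
clamp_face [([179.7, 237.5], 0.67)]
clamp_tab [([186.4, 238.7], 0.57)]
fixture [([159.9, 242.9], 0.88)]
side [[490.0, 0.0, 254.4], [0.0, 490.0, 188.8], [0.0, 0.0, 1.0]] [[-0.877, -0.481, -0.001, 0.48], [-0.346, 0.631, -0.694, 0.327], [0.334, -0.609, -0.72, 0.96], [0.0, 0.0, 0.0, 1.0]]
bracket [([308.5, 178.5], 0.7), ([314.2, 133.5], 0.6), ([257.5, 211.4], 0.57)]
bracket_block 
[... 609 characters left out ...]
 0.45)]
{'clock': 1.0, 'joint_pos': array([1.25598023e+00, 2.40572653e-01, 5.01652999e-03, 1.33516873e+00,
       3.66744325e-05, 1.57076058e+00]), 'joint_vel': array([ 0.00027433, -0.0005438 , -0.00067276, -0.00172258,  0.00018038,
        0.00094475]), 'tau': array([-2.14789843e-04, -3.72217047e+01,  2.52695704e+01,  1.31065757e-03,
       -7.56072836e-05, -3.23849907e-07]), 'eef_pos': array([0.15481684, 0.47544783, 0.25332646]), 'tool_rot': array([ 1.56741177e-01,  9.87639712e-01,  3.81683970e-05, -1.25079817e-05]), 'ft_force': array([-0.54435355, -0.40589634,  0.36400078]), 'ft_torque': array([-0.00853958,  0.00642828, -0.00727566]), 'grasp_force': 0.0, 'grip_width': 0.08541610172853066}
```

View images.

View pics/top0.png

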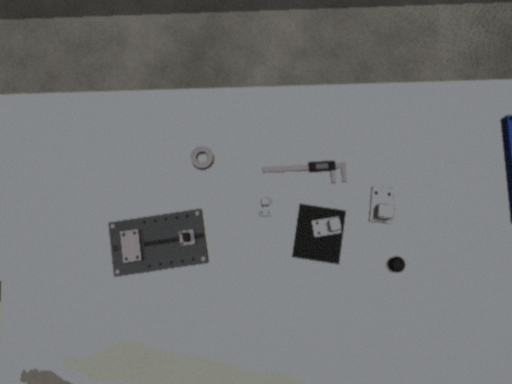

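View pics/side0.png

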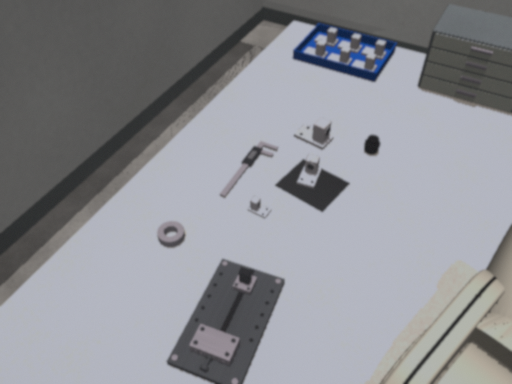

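```bash
cat > h.py <<'E'
from workcell import bot
import cv2,numpy as np
from scipy.optimize import minimize,least_squares
I={c:bot.camera_info(c) for c in ("top","side")}
def proj(c,P):
    P=np.atleast_2d(P); T=np.array(I[c]["camera_from_world"]); q=P@T[:3,:3].T+T[:3,3]
    q=q@np.array(I[c]["intrinsics"]).T; return q[:,:2]/q[:,2:]
def plane(c,uv,z):
    T=np.array(I[c]["camera_from_world"]);R=T[:3,:3];o=-R.T@T[:3,3]
    d=R.T@np.linalg.solve(np.array(I[c]["intrinsics"]),[uv[0],uv[1],1]); return o+d*(z-o[2])/d[2]
def tri(uvt,uvs):
    x0=plane("top",uvt,0.02)
    r=least_squares(lambda p:np.r_[proj("top",p)[0]-uvt,proj("side",p)[0]-uvs],x0); return r.x,np.abs(r.fun).max()
BR=[(-38,38,-23,23,0,8),(-32,-4,-16,16,8,52)]
FX=[(-130,130,-75,75,0,16),(44,94,-42.5,42.5,16,38.5)]
RB=[(0,50,-42.5,42.5,0,22.5)]
CL=[(-40,0,-20,20,0,14),(-30,-14,-12,12,14,50)]
S=6
def render(c,boxes,p,z,roi):
    x,y,a=p; u0,v0,w,h=roi; m=np.zeros((h*S,w*S),np.uint8); ca,sa=np.cos(a),np.sin(a)
    for b in boxes:
        B=np.array([[X,Y,Z] for X in b[:2] for Y in b[2:4] for Z in b[4:]])/1000
        W=np.c_[x+ca*B[:,0]-sa*B[:,1],y+sa*B[:,0]+ca*B[:,1],z+B[:,2]]
        q=(proj(c,W)+.5-[u0,v0])*S
        cv2.fillConvexPoly(m,cv2.convexHull(np.round(q*16).astype(np.int32)),255,shift=4)
    return cv2.resize(m,(w,h),interpolation=cv2.INTER_AREA)/255.
def fit(boxes,p0,z,masks):
    M={}
    for c,m in masks.items():
        u,v,w,h=cv2.boundingRect(m.astype(np.uint8)); roi=(u-10,v-10,w+20,h+20)
        M[c]=(roi,np.pad(m,30)[v+20:v+40+h,u+20:u+40+w].astype(float))
    f=lambda p:sum(np.abs(render(c,boxes,p,z,r)-t).sum()/t.sum() for c,(r,t) in M.items())
    s=np.array([p0+d for d in ([0,0,0],[.008,0,0],[0,.008,0],[0,0,.15])])
    r=minimize(f,p0,method="Nelder-Mead",options=dict(initial_simplex=s,xatol=1e-4,fatol=1e-4))
    return r.x,r.fun
def near(c,t,uv):
    L=bot.silhouettes(c,t); return min(L,key=lambda d:np.hypot(*(np.array(d["uv"])-uv)))
E
python3 - <<'E'
from h import *
T=plane("top",(312.4,228.5),.007);H=plane("top",(339.6,220.9),.007)
print(T,H)
for c in I: bot.camera(c)
for n,b,z,ut,us,p0 in (("bracket",BR,.003,(327,226),(309,175),None),("fixture",FX,0,(160,243),(228,320),None),("retaining_block",RB,.016,(132,245),(215,342),None),("clamp",CL,.016,(187,237),(244,280),None)):
    m={c:near(c,n,np.array(u)) for c,u in (("top",ut),("side",us))}
    k={c:m[c]["mask"] for c in m}
    print(n,[(m[c]["uv"],m[c]["confidence"],k[c].sum()) for c in m])
    q=plane("top",m["top"]["uv"],z+.015)
    a=np.arctan2(*(T-H)[[1,0]]) if n=="bracket" else np.arctan2(*(plane("top",(132,245),.016)-plane("top",(187,237),.016))[[1,0]])
    for kk in ({"top":k["top"]},{"side":k["side"]},k): print(np.round(fit(b,np.array([q[0],q[1],a]),z,kk)[0],4),round(fit(b,np.array([q[0],q[1],a]),z,kk)[1],3))
for n in ("clamp_face","clamp_tab","pocket_back"):
    L=[bot.spot_point(c,n)[0] for c in I]; print(n,[l["uv"] for l in L],tri(*[l["uv"] for l in L]))
for n,c,u in(("bracket","top",(327,226)),):
    im=cv2.imread("pics/top0.png")[170:270,230:410]
    im2=cv2.imread("pics/side0.png")[100:230,230:400]
    cv2.imwrite("pics/crop1.png",np.vstack([cv2.resize(im,(540,300)),cv2.resize(im2,(540,300))]))
E
```

```text
[ 0.52893545 -0.23844772  0.007     ] [ 0.54788025 -0.31471697  0.007     ]
bracket [([328.8, 225.6], 0.79, np.int64(487)), ([308.1, 175.6], 0.84, np.int64(509))]
[ 0.5333 -0.2767  1.6917] 0.053
[ 0.5335 -0.2763  1.7008] 0.091
[ 0.5335 -0.2767  1.6982] 0.147
fixture [([158.9, 240.5], 0.79, np.int64(5190)), ([227.1, 323.5], 0.94, np.int64(8769))]
[0.5023 0.1903 1.6927] 0.021
[0.5028 0.1879 1.6941] 0.038
[0.5025 0.1891 1.6925] 0.065
retaining_block [([134.0, 244.4], 0.97, np.int64(624)), ([216.0, 343.5], 0.74, np.int64(1285))]
[0.4962 0.2343 1.6626] 0.09
[0.4968 0.2324 1.7094] 0.06
[0.4968 0.233  1.6952] 0.169
clamp [([187.0, 240.2], 0.7, np.int64(218)), ([247.7, 282.8], 0.83, np.int64(443))]
[0.5106 0.1281 1.68  ] 0.1
[0.5109 0.1254 1.6887] 0.066
[0.5103 0.127  1.6993] 0.199
clamp_face [[181.6, 237.9], [238.7, 292.3]] (array([0.51505028, 0.12523992, 0.00908485]), np.float64(0.7205106416548119))
clamp_tab [[186.4, 236.9], [241.6, 274.9]] (array([0.51689263, 0.10580154, 0.04776632]), np.float64(1.3380853531510013))
pocket_back [[126.6, 240.9], [214.1, 348.2]] (array([0.49632257, 0.2667673 , 0.02562245]), np.float64(4.306992803318025))
```

View pics/crop1.png

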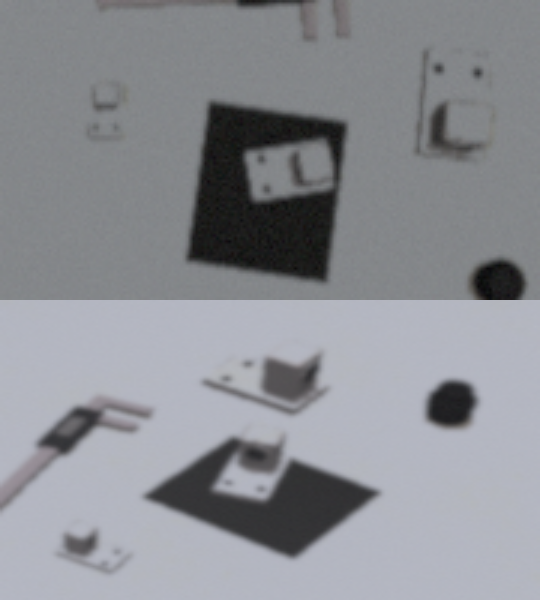

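```bash
python3 -m inch '[381,-770,-60,0,0,-1.129,100,381,-770,-60,0,0,-1.129,100,381,-770,-60,0,0,-1.129,100,381,-770,-60,0,0,-1.129,100,381,-770,-60,0,0,-1.129,100,381,-770,-60,0,0,-1.129,100,381,-770,-60,0,0,-1.129,100,381,-770,-60,0,0,-1.129,100]'
```

```text
clock: 2.47
eef_pos: [0.3027, 0.1757, 0.2303]
tool_rot: [0.613, 0.79, 0.001, 0.0]
ft_force: [0.2, 0.5, -0.7]
grip_width: 0.0852
grasp_force: 0.0
```

```bash
python3 -m inch '[233,-470,-37,0,0,-0.125,100,233,-470,-37,0,0,-0.125,100,233,-470,-37,0,0,-0.125,100,233,-470,-37,0,0,-0.125,100,233,-470,-37,0,0,-0.125,100,233,-470,-37,0,0,-0.125,100,233,-470,-37,0,0,-0.125,100,233,-470,-37,0,0,-0.125,100]'; python3 -c "
from workcell import bot
print(bot.get_obs())"
```

```text
clock: 3.13
eef_pos: [0.4505, -0.1228, 0.2067]
tool_rot: [0.66, 0.752, 0.0, 0.0]
ft_force: [0.0, 0.7, 0.5]
grip_width: 0.0849
grasp_force: 0.0
{'clock': 3.1333, 'joint_pos': array([-2.66257019e-01,  2.02001554e-01, -1.68875293e-01,  1.19920515e+00,
        2.35751286e-04,  1.17428524e+00]), 'joint_vel': array([-0.83659412,  0.64697134,  0.71024554,  0.05328658,  0.00734629,
       -0.83264633]), 'tau': array([  1.13727272, -37.11017132,  21.6381222 ,   0.17938305,
        -0.2280939 ,   0.64246897]), 'eef_pos': array([ 0.45049672, -0.12279636,  0.2066697 ]), 'tool_rot': array([6.59588405e-01, 7.51626899e-01, 2.62577249e-04, 2.69282373e-04]), 'ft_force': array([0.01373458, 0.67046832, 0.47433005]), 'ft_torque': array([ 0.05151987, -0.0546913 , -0.03823719]), 'grasp_force': 0.0, 'grip_width': 0.08494424422726628}
```

```bash
python3 -m inch '[85,-172,-67,0,0,-0.004,100,85,-172,-67,0,0,-0.004,100,85,-172,-67,0,0,-0.004,100,85,-172,-67,0,0,-0.004,100,85,-172,-67,0,0,-0.004,100,85,-172,-107,0,0,-0.004,100,85,-172,-107,0,0,-0.004,100,85,-172,-107,0,0,-0.004,100]'; python3 - <<'E'
from h import *
o=bot.get_obs();print(o["eef_pos"],o["tool_rot"])
a=bot.camera("top");b=bot.camera("side")
cv2.imwrite("pics/crop2.png",np.hstack([cv2.resize(a[170:280,270:400],(390,330)),cv2.resize(b[90:220,240:380],(390,330))]))
E
```

```text
clock: 3.8
eef_pos: [0.5327, -0.2918, 0.0969]
tool_rot: [0.661, 0.75, -0.001, -0.004]
ft_force: [0.3, 0.1, 1.0]
grip_width: 0.0856
grasp_force: 0.0
[ 0.53274693 -0.29179021  0.09690115] [ 6.61120823e-01  7.50270724e-01 -7.27934300e-04 -3.54514950e-03]
```

View pics/crop2.png

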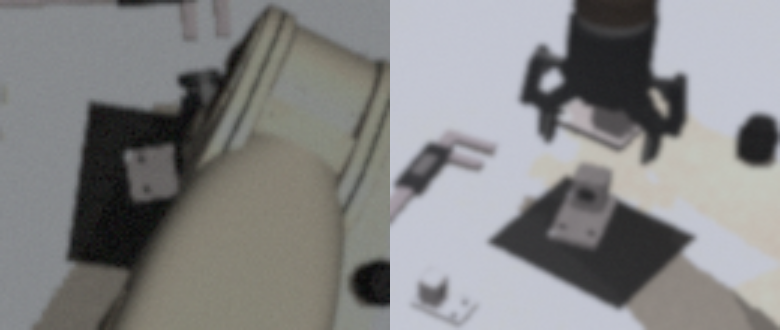

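```bash
python3 -m inch '[0,0,-30,0,0,0,100,0,0,-50,0,0,0,100,0,0,-59,0,0,0,100,0,0,-61,0,0,0,100,0,0,-61,0,0,0,100]'; python3 -m inch '[0,0,0,0,0,0,0,0,0,0,0,0,0,0,0,0,0,0,0,0,0,0,0,0,0,0,0,0,0,0,0,0,0,0,0,0,0,0,0,0,0,0]'
```

```text
clock: 4.32
eef_pos: [0.5356, -0.2923, 0.04]
tool_rot: [0.661, 0.751, 0.0, 0.001]
ft_force: [1.0, -0.3, -1.0]
grip_width: 0.0854
grasp_force: 0.0
clock: 4.82
eef_pos: [0.5357, -0.2929, 0.0397]
tool_rot: [0.661, 0.751, 0.0, 0.001]
ft_force: [-0.3, 0.6, 3.9]
grip_width: 0.0309
grasp_force: 60.4
```

```bash
python3 -m inch '[0,0,15,0,0,0,0,0,0,50,0,0,0,0,0,0,85,0,0,0,0,-2,30,97,0,0,-0.005,0,-4,60,97,0,0,-0.005,0,-6,95,97,0,0,-0.005,0,-9,135,97,0,0,-0.005,0,-12,175,97,0,0,-0.005,0]'; python3 -m inch '[-3,40,0,0,0,0,0,-6,80,0,0,0,0,0,-9,120,0,0,0,0,0,-12,160,0,0,0,0,0,-14,200,0,0,0,0,0,-16,230,0,0,0,0,0,-18,255,0,0,0,0,0,-19,275,0,0,0,0,0]'; python3 -m inch '[0,10,0,0,0,0,0,0,16,0,0,0,0,0,0,16,0,0,0,0,0,0,16,0,0,0,0,0,0,16,0,0,0,0,0]'
```

```text
clock: 5.48
eef_pos: [0.522, -0.1163, 0.1351]
tool_rot: [0.663, 0.748, -0.0, -0.001]
ft_force: [1.2, 0.5, -3.0]
grip_width: 0.0312
grasp_force: 60.2
clock: 6.15
eef_pos: [0.5028, 0.1597, 0.135]
tool_rot: [0.662, 0.75, -0.001, -0.001]
ft_force: [-0.2, -0.3, -1.8]
grip_width: 0.0315
grasp_force: 60.1
clock: 6.57
eef_pos: [0.504, 0.1722, 0.1354]
tool_rot: [0.663, 0.748, -0.0, 0.0]
ft_force: [0.3, -0.1, -2.6]
grip_width: 0.0314
grasp_force: 60.1
```

```bash
python3 - <<'E'
from h import *
o=bot.get_obs();print(o)
a=bot.camera("top");b=bot.camera("side")
cv2.imwrite("pics/crop3.png",np.hstack([cv2.resize(a[190:290,90:220],(390,300)),cv2.resize(b[230:384,150:300],(390,400))[:300]]))
p=o["eef_pos"];y=0.1220
org=p[:2]+.0163*np.array([-.1214,.9926])
try:
    m=near("side","bracket",proj("side",[*org,p[2]-.0367+.02])[0])
    print(m["uv"],m["confidence"],m["mask"].sum(),fit(BR,np.array([*org,1.6925]),p[2]-.0367,{"side":m["mask"]}),org)
except Exception as e: print(e)
E
```

```text
{'clock': 6.5667, 'joint_pos': array([ 3.29539504e-01,  3.84500335e-01, -1.12667471e-01,  1.07434741e+00,
       -5.03472589e-04,  1.77995129e+00]), 'joint_vel': array([-0.00660795, -0.00369671, -0.00061274, -0.00235098,  0.00380967,
        0.00174812]), 'tau': array([ 4.04862408e-01, -4.28695786e+01,  2.37875247e+01, -9.88697429e-03,
        3.16621049e-02, -1.83902666e-03]), 'eef_pos': array([0.50397884, 0.17221623, 0.13544022]), 'tool_rot': array([ 6.63289407e-01,  7.48362860e-01, -4.36856637e-04,  4.15851632e-05]), 'ft_force': array([ 0.3063452 , -0.11478609, -2.64950154]), 'ft_torque': array([-0.05943667,  0.01717848, -0.04504524]), 'grasp_force': 60.14690637588501, 'grip_width': 0.031378398329481035}
[227.0, 298.5] 0.57 848 (array([0.50196802, 0.18821731, 1.73089468]), np.float64(0.32973547909729933)) [0.50200002 0.18839561]
```

View pics/crop3.png

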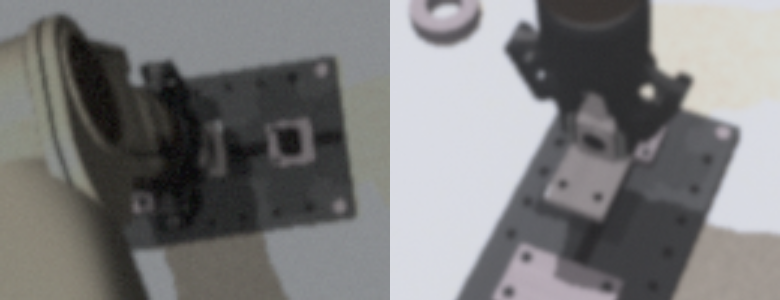

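```bash
python3 -m inch '[0,0,-30,0,0,0,0,0,0,-55,0,0,0,0,0,0,-70,0,0,0,0,0,0,-76,0,0,0,0,0,0,-79,0,0,0,0,0,0,-79,0,0,0,0]';python3 -m inch '[0,0,-1,0,0,0,0,0,0,-1.5,0,0,0,0]';python3 -m inch '[0,0,-1,0,0,0,0,0,0,-1,0,0,0,0]'
```

```text
clock: 7.22
eef_pos: [0.5041, 0.1731, 0.0566]
tool_rot: [0.663, 0.749, -0.0, -0.0]
ft_force: [-0.2, 0.6, -2.3]
grip_width: 0.0318
grasp_force: 60.1
clock: 7.38
eef_pos: [0.5051, 0.1738, 0.0564]
tool_rot: [0.663, 0.749, 0.001, 0.001]
ft_force: [0.2, 0.3, -1.6]
grip_width: 0.0312
grasp_force: 60.1
clock: 7.55
eef_pos: [0.5044, 0.1737, 0.0548]
tool_rot: [0.663, 0.749, 0.001, 0.0]
ft_force: [-0.1, -1.4, -1.4]
grip_width: 0.0313
grasp_force: 60.1
```

```bash
python3 -m inch '[0,0,-1,0,0,0,0,0,0,-1,0,0,0,0,0,0,-1,0,0,0,0]';python3 -m inch '[0,0,-1,0,0,0,0,0,0,-1,0,0,0,0,0,0,-1,0,0,0,0]'
```

```text
clock: 7.8
eef_pos: [0.5039, 0.1735, 0.0532]
tool_rot: [0.663, 0.749, 0.0, 0.0]
ft_force: [0.1, -0.1, -2.8]
grip_width: 0.0311
grasp_force: 60.1
clock: 8.05
eef_pos: [0.5041, 0.1736, 0.0526]
tool_rot: [0.663, 0.749, 0.0, 0.0]
ft_force: [-1.1, 0.2, 2.8]
grip_width: 0.0313
grasp_force: 60.5
```

```bash
python3 -m inch '[-0.2,1.5,0,0,0,0,0,-0.4,3,0,0,0,0,0,-0.6,5,0,0,0,0,0,-0.8,7,0,0,0,0,0]';python3 -m inch '[-0.2,1.5,0,0,0,0,0,-0.4,3,0,0,0,0,0,-0.5,4,0,0,0,0,0,-0.5,4,0,0,0,0,0]'
```

```text
clock: 8.38
eef_pos: [0.5039, 0.1801, 0.0526]
tool_rot: [0.663, 0.749, 0.0, 0.001]
ft_force: [0.5, -5.0, 4.7]
grip_width: 0.0312
grasp_force: 60.9
clock: 8.72
eef_pos: [0.5034, 0.1845, 0.0526]
tool_rot: [0.663, 0.749, 0.0, 0.001]
ft_force: [0.9, -3.8, 6.2]
grip_width: 0.0314
grasp_force: 61.0
```

```bash
cat > ok.py <<'E'
# succeeds while the push against +y stays under the given limit (N)
import sys
from workcell import bot
o=bot.get_obs(); f=o["ft_force"]
print(">",f.round(1),o["eef_pos"].round(4)); sys.exit(0 if -f[1]<float(sys.argv[1]) else 1)
E
python3 -m inch '[0,0,0.3,0,0,0,0,0,0,0.3,0,0,0,0]' && python3 ok.py 8 && python3 -m inch '[-0.1,0.5,0,0,0,0,0,-0.1,1,0,0,0,0,0]' >/dev/null && python3 ok.py 8 && python3 -m inch '[-0.1,0.5,0,0,0,0,0,-0.1,1,0,0,0,0,0]' >/dev/null && python3 ok.py 8 && python3 -m inch '[-0.1,0.5,0,0,0,0,0,-0.1,1,0,0,0,0,0]' >/dev/null && python3 ok.py 8 && python3 -m inch '[-0.1,0.5,0,0,0,0,0,-0.1,1,0,0,0,0,0]' >/dev/null && python3 ok.py 8 && python3 -m inch '[-0.1,0.5,0,0,0,0,0,-0.1,1,0,0,0,0,0]' >/dev/null && python3 ok.py 8
```

```text
clock: 8.88
eef_pos: [0.5032, 0.1848, 0.0526]
tool_rot: [0.663, 0.749, 0.001, 0.0]
ft_force: [2.4, -2.6, 3.9]
grip_width: 0.0315
grasp_force: 60.6
> [ 2.4 -2.6  3.9] [0.5032 0.1848 0.0526]
> [ 1.1 -3.2  4.3] [0.503  0.1854 0.0527]
> [ 1.5 -5.5  4.9] [0.5027 0.1863 0.0526]
> [ 1.7 -5.3  5.1] [0.5024 0.1872 0.0526]
> [ 0.3 -4.5  5.5] [0.5023 0.1882 0.0526]
> [ 0.3 -5.5  4.9] [0.5021 0.1891 0.0526]
```

```bash
python3 -m inch '[-0.1,0.5,0.3,0,0,0,0,-0.1,1,0.3,0,0,0,0]' >/dev/null && python3 ok.py 8 && python3 -m inch '[-0.1,0.5,0,0,0,0,0,-0.1,1,0,0,0,0,0]' >/dev/null && python3 ok.py 8 && python3 -m inch '[-0.1,0.5,0,0,0,0,0,-0.1,1,0,0,0,0,0]' >/dev/null && python3 ok.py 8 && python3 -m inch '[-0.1,0.5,0,0,0,0,0,-0.1,1,0,0,0,0,0]' >/dev/null && python3 ok.py 8 && python3 -m inch '[-0.1,0.5,0,0,0,0,0,-0.1,1,0,0,0,0,0]' >/dev/null && python3 ok.py 8 && python3 -m inch '[-0.1,0.5,0,0,0,0,0,-0.1,1,0,0,0,0,0]' >/dev/null && python3 ok.py 8 && python3 -m inch '[-0.1,0.5,0,0,0,0,0,-0.1,1,0,0,0,0,0]' >/dev/null && python3 ok.py 8 && python3 -m inch '[-0.1,0.5,0,0,0,0,0,-0.1,1,0,0,0,0,0]' >/dev/null && python3 ok.py 8 && python3 -m inch '[-0.1,0.5,0,0,0,0,0,-0.1,1,0,0,0,0,0]' >/dev/null && python3 ok.py 8 && python3 -m inch '[-0.1,0.5,0,0,0,0,0,-0.1,1,0,0,0,0,0]' >/dev/null && python3 ok.py 8
```

```text
> [ 0.2 -3.8  4.9] [0.5018 0.1904 0.0526]
> [ 0.3 -4.8  4.9] [0.5017 0.1914 0.0526]
> [-0.  -2.6  4.2] [0.5016 0.1924 0.0526]
> [ 0.2 -4.5  3.7] [0.5016 0.1935 0.0526]
> [ 0.3 -2.9  3.7] [0.5015 0.1946 0.0526]
> [ 0.5 -3.3  3.2] [0.5015 0.1956 0.0526]
> [ 0.2 -3.4  4. ] [0.5014 0.1966 0.0526]
> [ 0.  -3.8  2.5] [0.5013 0.1976 0.0526]
> [ 1.1 -2.3  1.7] [0.5012 0.1986 0.0526]
> [ 0.3 -3.1  2.1] [0.501  0.1996 0.0526]
```

Sliding freely, toe about 21 mm inside the mouth; continue feeling.

```bash
python3 -m inch '[-0.1,0.5,0,0,0,0,0,-0.1,1,0,0,0,0,0]' >/dev/null && python3 ok.py 7 && python3 -m inch '[-0.1,0.5,0,0,0,0,0,-0.1,1,0,0,0,0,0]' >/dev/null && python3 ok.py 7 && python3 -m inch '[-0.1,0.5,0,0,0,0,0,-0.1,1,0,0,0,0,0]' >/dev/null && python3 ok.py 7 && python3 -m inch '[-0.1,0.5,0,0,0,0,0,-0.1,1,0,0,0,0,0]' >/dev/null && python3 ok.py 7 && python3 -m inch '[-0.1,0.5,0,0,0,0,0,-0.1,1,0,0,0,0,0]' >/dev/null && python3 ok.py 7 && python3 -m inch '[-0.1,0.5,0,0,0,0,0,-0.1,1,0,0,0,0,0]' >/dev/null && python3 ok.py 7 && python3 -m inch '[-0.1,0.5,0,0,0,0,0,-0.1,1,0,0,0,0,0]' >/dev/null && python3 ok.py 7 && python3 -m inch '[-0.1,0.5,0,0,0,0,0,-0.1,1,0,0,0,0,0]' >/dev/null && python3 ok.py 7
```

```text
> [ 0.4 -1.9  1.1] [0.501  0.2006 0.0527]
> [ 0.7 -1.8  1.2] [0.5008 0.2016 0.0526]
> [ 0.6 -1.8  0.5] [0.5007 0.2026 0.0526]
> [ 0.7 -6.1  2.5] [0.5007 0.2027 0.0527]
> [-0.2 -9.3  3.6] [0.5006 0.2028 0.0528]
```

```bash
python3 -m inch '[0,-0.8,0.2,0,0,0,0,0,-0.8,0.2,0,0,0,0]' && python3 -m inch '[0,0,0,0,0,0,20,0,0,0,0,0,0,50,0,0,0,0,0,0,60,0,0,0,0,0,0,60,0,0,0,0,0,0,60]' && python3 -m inch '[0,0,10,0,0,0,60,0,0,35,0,0,0,60,0,0,70,0,0,0,60,0,0,70,0,0,0,60]'
```

```text
clock: 12.38
eef_pos: [0.5007, 0.2027, 0.0527]
tool_rot: [0.663, 0.749, -0.001, 0.001]
ft_force: [0.6, -5.3, 0.9]
grip_width: 0.0311
grasp_force: 60.2
clock: 12.8
eef_pos: [0.5006, 0.2043, 0.053]
tool_rot: [0.662, 0.749, 0.0, -0.0]
ft_force: [-0.0, -0.0, 0.9]
grip_width: 0.0513
grasp_force: 0.0
clock: 13.13
eef_pos: [0.5045, 0.2056, 0.1299]
tool_rot: [0.663, 0.749, 0.005, 0.002]
ft_force: [1.3, 1.0, -0.1]
grip_width: 0.0511
grasp_force: 0.0
```

```bash
python3 -m inch '[4,-35,0,0,0,0,30,8,-70,0,0,0,0,0,12,-100,0,0,0,0,0,15,-120,0,0,0,0,0,15,-127,0,0,0,0,0,15,-127,0,0,0,0,0,15,-127,0,0,0,0,0]'; python3 - <<'E'
from h import *
a=bot.camera("top");b=bot.camera("side")
cv2.imwrite("pics/crop4.png",np.hstack([cv2.resize(a[190:290,90:220],(390,300)),cv2.resize(b[230:384,150:300],(390,400))[:400]][:1]+[cv2.resize(b[230:384,150:300],(390,300))]))
o=bot.get_obs();print(o["eef_pos"],o["grip_width"])
for t in("clamp_tab","clamp_face"):
  for c in I: print(t,c,[(d["uv"],d["confidence"]) for d in bot.spot_point(c,t)])
E
```

```text
clock: 13.72
eef_pos: [0.5158, 0.0771, 0.1234]
tool_rot: [0.663, 0.749, 0.001, -0.0]
ft_force: [-0.9, 0.3, 0.0]
grip_width: -0.0002
grasp_force: 0.0
[0.51567966 0.07787253 0.1231618 ] -9.000934099294118e-05
clamp_tab top []
clamp_tab side [([243.1, 272.1], 0.61)]
clamp_face top []
clamp_face side [([241.0, 293.7], 0.8)]
```

View pics/crop4.png

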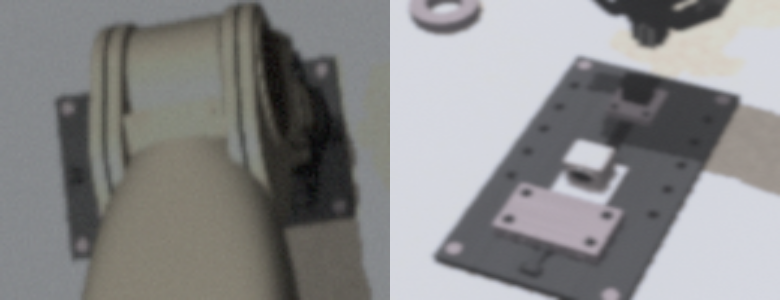

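```bash
python3 -m inch '[0.6,-5,-20,0,0,0,0,0.6,-5,-45,0,0,0,0,0.6,-5,-60,0,0,0,0,0.6,-5,-65,0,0,0,0,0.6,-5,-65,0,0,0,0]' && python3 ok.py 3 && python3 -m inch '[-0.2,2,0,0,0,0,0,-0.5,4,0,0,0,0,0]' && python3 ok.py 3 && python3 -m inch '[-0.1,1,0,0,0,0,0,-0.3,2,0,0,0,0,0]' >/dev/null && python3 ok.py 3 && python3 -m inch '[-0.1,1,0,0,0,0,0,-0.3,2,0,0,0,0,0]' >/dev/null && python3 ok.py 3 && python3 -m inch '[-0.1,1,0,0,0,0,0,-0.3,2,0,0,0,0,0]' >/dev/null && python3 ok.py 3 && python3 -m inch '[-0.1,1,0,0,0,0,0,-0.3,2,0,0,0,0,0]' >/dev/null && python3 ok.py 3 && python3 -m inch '[-0.1,1,0,0,0,0,0,-0.3,2,0,0,0,0,0]' >/dev/null && python3 ok.py 3 && python3 -m inch '[-0.1,1,0,0,0,0,0,-0.3,2,0,0,0,0,0]' >/dev/null && python3 ok.py 3
```

```text
clock: 14.43
eef_pos: [0.5149, 0.0719, 0.0565]
tool_rot: [0.662, 0.749, -0.001, -0.001]
ft_force: [-0.3, 0.0, -0.1]
grip_width: -0.0002
grasp_force: 0.0
> [-0.3  0.  -0.1] [0.5149 0.0719 0.0565]
clock: 14.6
eef_pos: [0.5168, 0.0761, 0.0591]
tool_rot: [0.663, 0.749, 0.001, 0.001]
ft_force: [1.0, -0.3, 0.1]
grip_width: 0.0001
grasp_force: 0.0
> [ 1.  -0.3  0.1] [0.5168 0.0761 0.0591]
> [-0.   0.2 -0.5] [0.5163 0.0781 0.059 ]
> [ 1.4  0.8 -0.3] [0.5155 0.0799 0.0585]
> [-0.2  0.6  0.6] [0.5149 0.0818 0.0581]
> [ 0.6 -0.5  0. ] [0.5145 0.0838 0.0579]
> [ 0.9 -4.   0.6] [0.5143 0.0853 0.0579]
```

```bash
python3 -m inch '[-0.2,2,0,0,0,0,0,-0.5,4,0,0,0,0,0,-0.7,6,0,0,0,0,0,-1,8,0,0,0,0,0,-1.2,10,0,0,0,0,0,-1.5,12,0,0,0,0,0,-1.7,14,0,0,0,0,0,-2,16,0,0,0,0,0]' && python3 ok.py 9 && python3 -m inch '[-0.2,2,0,0,0,0,0,-0.5,4,0,0,0,0,0,-0.7,6,0,0,0,0,0,-1,8,0,0,0,0,0,-1.2,10,0,0,0,0,0,-1.5,12,0,0,0,0,0,-1.7,14,0,0,0,0,0,-2,16,0,0,0,0,0]' && python3 ok.py 9 && python3 -m inch '[-0.2,2,0,0,0,0,0,-0.5,4,0,0,0,0,0,-0.7,6,0,0,0,0,0,-0.9,7,0,0,0,0,0,-1,8,0,0,0,0,0]'
```

```text
clock: 16.1
eef_pos: [0.5123, 0.1019, 0.0579]
tool_rot: [0.663, 0.749, -0.0, 0.0]
ft_force: [1.5, -3.7, -0.2]
grip_width: 0.0
grasp_force: 2.1
> [ 1.5 -3.7 -0.2] [0.5123 0.1019 0.0579]
clock: 16.77
eef_pos: [0.5103, 0.1179, 0.0579]
tool_rot: [0.663, 0.749, 0.0, 0.0]
ft_force: [1.1, -3.5, -0.9]
grip_width: 0.0
grasp_force: 2.1
> [ 1.1 -3.5 -0.9] [0.5103 0.1179 0.0579]
clock: 17.18
eef_pos: [0.5093, 0.1258, 0.0579]
tool_rot: [0.663, 0.749, 0.0, 0.0]
ft_force: [1.8, -4.6, -0.2]
grip_width: -0.0005
grasp_force: 2.0
```

```bash
python3 -m inch '[-0.1,1,0,0,0,0,0,-0.2,2,0,0,0,0,0,-0.4,3,0,0,0,0,0,-0.5,4,0,0,0,0,0]' >/dev/null && python3 ok.py 7 && python3 -m inch '[-0.1,0.5,0,0,0,0,0,-0.1,1,0,0,0,0,0,-0.2,1.5,0,0,0,0,0]' >/dev/null && python3 ok.py 7 && python3 -m inch '[-0.1,0.5,0,0,0,0,0,-0.1,1,0,0,0,0,0]' >/dev/null && python3 ok.py 7 && python3 -m inch '[-0.1,0.5,0,0,0,0,0,-0.1,1,0,0,0,0,0]' >/dev/null && python3 ok.py 7 && python3 -m inch '[-0.1,0.5,0,0,0,0,0,-0.1,1,0,0,0,0,0]' >/dev/null && python3 ok.py 7 && python3 -m inch '[-0.1,0.5,0,0,0,0,0,-0.1,1,0,0,0,0,0]' >/dev/null && python3 ok.py 7 && python3 -m inch '[-0.1,0.5,0,0,0,0,0,-0.1,1,0,0,0,0,0]' >/dev/null && python3 ok.py 7 && python3 -m inch '[-0.1,0.5,0,0,0,0,0,-0.1,1,0,0,0,0,0]' >/dev/null && python3 ok.py 7 && python3 -m inch '[-0.1,0.5,0,0,0,0,0,-0.1,1,0,0,0,0,0]' >/dev/null && python3 ok.py 7 && python3 -m inch '[-0.1,0.5,0,0,0,0,0,-0.1,1,0,0,0,0,0]' >/dev/null && python3 ok.py 7 && python3 -m inch '[-0.1,0.5,0,0,0,0,0,-0.1,1,0,0,0,0,0]' >/dev/null && python3 ok.py 7 && python3 -m inch '[-0.1,0.5,0,0,0,0,0,-0.1,1,0,0,0,0,0]' >/dev/null && python3 ok.py 7
```

```text
> [ 1.8 -3.7 -2.7] [0.5088 0.1298 0.0579]
> [ 1.8 -4.2 -1.7] [0.5086 0.1312 0.0579]
> [ 1.5 -4.1 -1.5] [0.5085 0.1322 0.0579]
> [ 2.2 -3.9 -0.8] [0.5084 0.1332 0.0579]
> [ 1.7 -4.2 -2.5] [0.5082 0.1342 0.0579]
> [ 1.5 -4.2 -2.2] [0.5081 0.1352 0.0579]
> [ 1.5 -4.1 -2.4] [0.508  0.1362 0.0579]
> [ 1.4 -3.5 -3. ] [0.5079 0.1372 0.0579]
> [ 0.9 -4.1 -1.1] [0.5078 0.1382 0.0579]
> [ 1.1 -3.9 -2.2] [0.5076 0.1392 0.0579]
> [ 1.5 -5.4 -0.7] [0.5075 0.1399 0.0579]
> [ 1.3 -9.5 -0. ] [0.5075 0.14   0.058 ]
```

```bash
python3 -m inch '[0.1,-1,0,0,0,0,0,0.3,-3,0,0,0,0,0,1,-10,0,0,0,0,0,2,-20,0,0,0,0,0,3,-25,20,0,0,0,0,3,-25,60,0,0,0,0,3,-25,100,0,0,0,0,3,-25,130,0,0,0,0]' && python3 -m inch '[-35,-35,0,0,0,0,0,-65,-65,0,0,0,0,0,-95,-95,0,0,0,0,0,-120,-120,0,0,0,0,0,-120,-150,0,0,0,0,0,-120,-150,0,0,0,0,0]'; python3 - <<'E'
from h import *
a=bot.camera("top");b=bot.camera("side")
cv2.imwrite("pics/crop5.png",np.hstack([cv2.resize(a[195:290,90:220],(390,300)),cv2.resize(b[230:384,150:300],(390,300))]))
cv2.imwrite("pics/side5.png",b)
E
```

```text
clock: 20.1
eef_pos: [0.511, 0.1158, 0.1909]
tool_rot: [0.663, 0.749, 0.001, 0.0]
ft_force: [1.0, 0.6, 0.3]
grip_width: -0.0
grasp_force: 0.0
clock: 20.6
eef_pos: [0.3883, -0.0377, 0.1882]
tool_rot: [0.665, 0.747, -0.0, 0.0]
ft_force: [0.3, 0.5, -0.2]
grip_width: 0.0003
grasp_force: 0.0
```

View pics/crop5.png

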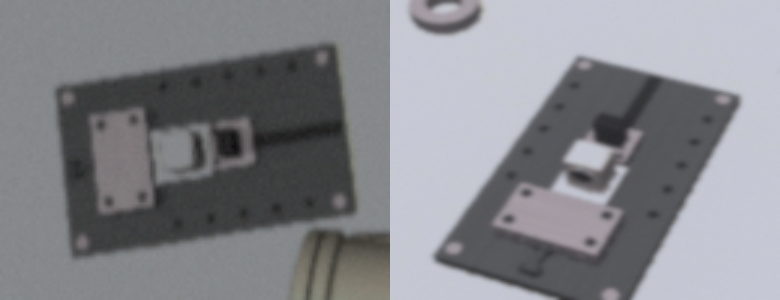

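The crop shows the bracket's toe under the lip, with the clamp slide against its heel. The robot is clear of everything.

```bash
python3 -c "
from workcell import bot
print(bot.job_done())"
```

```text
the job is handed in; nothing more can be done
None
```

The bracket is loaded flat in the fixture with its toe under the lip and home on the stop screw (highest push reading 9.3 N); the rear clamp touches its heel (9.5 N on the tab, including about 4 N of drag), the arm is clear, the caliper, ring gauge and loupe were left alone, and the job was handed in at about 21 s with no verdict returned.

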